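# Shift the kneading mixer into third gear and start it

## Task

Put the kneading mixer into third gear and start it: pushing the black-knobbed gear lever with the fingers, never gripping it, bring it out of the left-hand slots to the middle of the H-shaped gate, across to the right and forward, away from the robot, until it is fully home in the far right slot. Then, and not before, press the green start button down with a fingertip and let it come up again. Be gentle with the lever, and leave the mug, jar and jug where they stand.

Things in the scene. Friction and masses are not known exactly. Their poses are not given: they have to be found in the camera images.
- mixer: Cream-enamelled bench kneading mixer, fixed on the counter. Origin: on the counter (z = 0) straight below the middle of the shift gate; x points forward (away from the operator and robot at yaw 0), y to the operator's left, z up; turned about z only. Gear housing on the right: x -130 to 130 mm, y -105 to 120, steel deck on top at z = 127. On its front a timer dial and a red stop button, unused.
- gate_middle (a point): Middle of the aluminium gate plate on the deck, 116 x 95 mm, its top at z = 134 mm; axes as the mixer's. An H-shaped slot: two lengthwise channels 36 mm apart joined by one cross channel at the middle, x = 0. First gear is the far left end (+x, +y), second near left, third far right (+x, -y), fourth near right; one to four pips mark them.
- bowl_cover (a point): Top of the black hub on the white cover of the mixer's steel bowl, at x = 0, y = 255, z = 274 mm of the mixer; bowl and cover 216 mm in diameter, cover's rim at z = 218, on a pedestal left of the gear housing (y 95 to 380 mm); a roller arm, 18 mm bar, stands behind it (x = 118). Fixed; keep clear.
- gear_knob (a point): Centre of the black ball knob, 36 mm in diameter, on the gear lever: a 10 mm steel rod swinging about a pivot at x 0, y 0, z 20 mm of the mixer, 195 mm below the knob's centre. In the mixer's frame the knob's x is 195 mm * sin(gear_fore), its y -195 mm * sin(gear_across) * cos(gear_fore), its z 207 to 215. It takes about 3 N at the knob to move and stays where it is left.
- gear_across (a joint): Sideways swing of the lever (rad): -0.165 in the left channel (knob 32 mm to the left, +y of the mixer), +0.165 in the right channel (32 mm to the right). It can change channel only while the lever stands at the cross channel, |gear_fore| below about 0.03 (knob within 6 mm of x = 0). At the start it is in the left channel.
- gear_fore (a joint): Fore-and-aft swing of the lever (rad): 0 at the cross channel, +0.228 fully forward (knob 44 mm towards the mixer's +x), -0.228 fully back. At the start anywhere along the left channel. The lever stops against firm stops at the ends.
- start (a joint): Travel of the green start button (m): 0 up, 0.006 fully down; it springs back up and needs 5 N.
- start_top (a point): Middle of the top face of the green start button, 26 mm in diameter, pressed straight down; in a black collar of 42 mm, on the deck at the near right of the gate: x = -85, y = -55, z = 149 mm in the mixer's frame. Its top stands 10 mm above the collar.
- gear_lever: The gear lever itself, rod and knob; origin at its pivot, its z axis along the rod to the knob. A push against its stops of up to about 30 N does no harm; it is not to be pinched between the fingers.
- mug: Blue mug, 80 mm wide, 95 high, loose, empty, on the counter to the right of the mixer. Origin under its middle. Leave alone.
- jar: Amber jar with an orange cap, 68 mm wide, 120 high, loose, to the right of the mixer. Origin under its middle. Leave alone.
- jug: White jug with spoons and spatulas standing in it, 132 mm wide, 315 high in all, loose, farther to the right. Origin under its middle. Leave alone.

How it is judged:
By the outcome, as a careful person would: the job done as asked, in the order asked, and still so for the second after the job is handed in, with the robot touching nothing.
It also fails if it takes over 61 s, if anything falls off the work surface, if the arm or the gripper's body presses on something with over 40 N, if the wrist force passes 120 N, or if a joint passes its speed limit or range.

## Robot

A 6-joint arm with a two-finger parallel gripper is mounted at the origin on the work surface. World frame = base frame: x ahead of the robot, y to its left, z up, the work surface at z = 0. Lengths are in m, angles in degrees, forces in N, time in s.
With the tool pointing down it reaches from about 0.4 to 0.825 m from the base axis. Payload 7 kg.
Tool frame: the origin (TCP) lies at the centre of the arm's flange, where the gripper is bolted on; the fingertips stand 178 mm ahead of it and the grasp point (between the pads) lies 159 mm ahead of it; x points along the fingers, y is the direction in which the jaws open and shut, and the axes are right-handed (so a half turn about x gives the same grasp; the last joint's range is limited). The gripper opens to 88 mm and grips with 3 to 60 N. Pads are 19 mm wide; open, the fingers measure 130 mm over their backs; the gripper's body (78 mm by 193 mm) begins 47 mm behind the grasp point.
Start: joints at [-57.519, 20.546, 0.682, 0, -70.136, -16.507], TCP at [0.186, -0.649, 0.405] pointing down, gripper open.
Joint ranges: [-176.03, 176.03], [-82.01, 121.73], [-58.28, 71.71], [-173.87, 95.51], [-174.79, -0.11], [-173.66, 173.66]. Speed limits (degrees/s): [136.94, 136.94, 172.46, 180, 180, 180].

## Interface

Orientations are given as [roll, pitch, yaw] about the fixed x, y, z axes, in that order (R = Rz(yaw) Ry(pitch) Rx(roll)).
In Python, from plant import ctrl gives the robot as it stands. The module is installed in compiled form; this text tells all that it offers.
- The arm moves only by the shell command python3 -m inch 'ROWS'. ROWS is JSON, one flat list of numbers, 7 for each row, row after row: the shift along the tool's x, y, z in m, then the turn, a rotation vector about the tool's x, y, z in degrees, then the finger opening in m, from 0 to 0.0876. In form: [dx, dy, dz, rx, ry, rz, hand, dx, dy, dz, rx, ry, rz, hand, ...]. A call has 1 to 20 rows; each row shifts and turns the pose as measured when the row begins, along the tool's axes as they then stand; what a row does not reach is not made up. A row lasts 1/8 s, in which the tool goes at most 62.5 mm and 10.7 degrees, less where a joint would pass 70% of its speed; a pose out of reach is approached as far as the arm can. A call with a gripper value outside its range is refused whole. The fingers move at their own pace and stop on an object; the grip force is fixed at half the most. Time passes only in rows, so rows that do not move let the fingers close. It gives the time, the measured TCP pose, the force and the opening at its end, in the units of the state.
- ctrl.get_obs(): the state, without advancing time (a new reading comes with each control period).
- ctrl.snapshot(name): name is "scene" or "top" or "wrist"; returns a dict with "color" (384x512x3 uint8, red, green, blue), "depth" (384x512 float32, m along the optical axis (not along the pixel's ray), 0 where there is no reading), "K" (3x3 intrinsics, pixels), "position" and "attitude" of the camera in the world; the wrist camera has in their place "hand_eye" (4x4, takes a point from camera to tool coordinates, whose origin is the TCP and whose axes are the tool frame's). Camera axes: x right, y up, looking along -z (the intrinsics and any distortion apply to the point x, -y, -z); pixel columns grow to the right and rows downward; lengths in m; the calibration is good to about 2 mm. A picture is of the moment at which its call begins: read the wrist's pose just before it.
- ctrl.close_job(): hands the job in, once; it reports no verdict.
The state is a dict: "clock": time; "joint_pos": joint angles; "qvel": joint speeds; "tau": joint torques, N m; "tool_pos": TCP position; "orientation": TCP orientation; "force": force on the tool from outside, world axes, zero at the start; "moment": the same for the moment, N m; "opening": finger opening in m.
Only numpy, scipy, OpenCV 4.12 (cv2) and the standard library are available. Lean on these libraries where they do the work, as an engineer would, in place of code of your own. Each camera call takes 0.05 s, during which the arm holds its last target.

## Working session

There is one attempt and no reset: what is moved stays moved. The work goes in short steps, Python scripts to look and compute and a shell command to move; the robot and the scene stay as the last step left them, time stands still between calls to the robot, and variables do not carry over. Pictures are saved under pics/ and viewed, and the job is handed in when it is done.

```bash
mkdir -p pics; cat > h.py <<'E'
import numpy as np,cv2
from plant import ctrl
from scipy.spatial.transform import Rotation as R
def snap(n,f):
    o=ctrl.get_obs(); s=ctrl.snapshot(n); cv2.imwrite('pics/'+f,s['color'][:,:,::-1]); np.savez('pics/'+f[:-4]+'.npz',**{k:np.array(v) for k,v in s.items()},tp=o['tool_pos'],to=o['orientation']); return s
E
python3 - <<'E'
from h import *
o=ctrl.get_obs();print(o)
for n in ['scene','top','wrist']:
    s=snap(n,n+'0.png');print(n,s['K'],s.get('position'),s.get('attitude'),s.get('hand_eye'),[k for k in s])
E
```

```text
{'clock': 0.0, 'joint_pos': array([-5.75188177e+01,  2.05921181e+01,  6.33514776e-01, -2.13364249e-02,
       -7.01359053e+01, -1.65068329e+01]), 'qvel': array([-0.03742417,  0.06743526, -0.09247463, -0.06427095,  0.03084792,
        0.01216793]), 'tau': array([-2.29733712e-03, -5.82719493e+01,  2.93039292e+01,  6.99709520e+00,
        6.66759574e-03, -1.18232870e-04]), 'tool_pos': array([ 0.18571221, -0.64874518,  0.40370894]), 'orientation': array([ 94.52640225,  89.90338573, 110.49348514]), 'force': array([ 0.29567881, -0.26898089, -0.36317043]), 'moment': array([-0.03969492, -0.03099339,  0.06291958]), 'opening': 0.08747584017929104}
scene [[361.06164511   0.         252.21321627]
 [  0.         361.06164511 192.80298494]
 [  0.           0.           1.        ]] [ 0.75809523 -0.63659271  1.02350065] [34.50146474  0.81750283 19.42342488] None ['color', 'depth', 'K', 'position', 'attitude']
top [[425.34104118   0.         258.86874011]
 [  0.         425.34104118 190.21699323]
 [  0.           0.           1.        ]] [ 0.49964645 -0.05383497  1.32752697] [  2.07210565  -1.41973151 -89.18519933] None ['color', 'depth', 'K', 'position', 'attitude']
wrist [[304.03859022   0.         256.42362759]
 [  0.         304.03859022 186.52651427]
 [  0.           0.           1.        ]] None None [[ 2.35255994e-04  2.58337123e-01 -9.66054799e-01  2.06875193e-02]
 [ 9.99999888e-01  3.36603720e-04  3.33535121e-04 -8.28523949e-05]
 [ 4.11342142e-04 -9.66054769e-01 -2.58337015e-01 -7.07671581e-02]
 [ 0.00000000e+00  0.00000000e+00  0.00000000e+00  1.00000000e+00]] ['color', 'depth', 'K', 'hand_eye']
```

View pics/scene0.png

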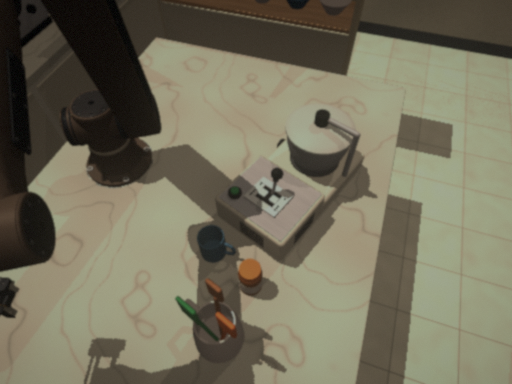

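View pics/top0.png

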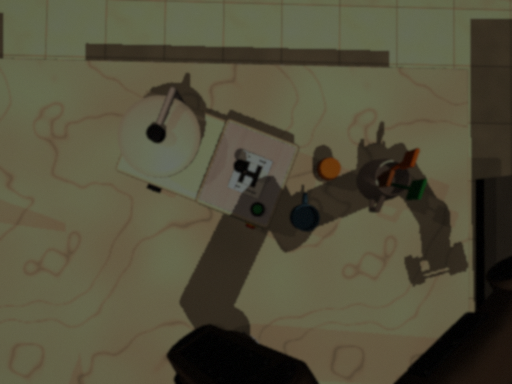

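```bash
python3 - <<'E'
from h import *
def g(im): return (255*(im/255.)**0.6).astype('uint8')
a=cv2.imread('pics/top0.png')[90:240,110:310]; b=cv2.imread('pics/scene0.png')[90:260,200:380]
cv2.imwrite('pics/a.png',cv2.resize(g(a),None,fx=4,fy=4,interpolation=2)); cv2.imwrite('pics/b.png',cv2.resize(g(b),None,fx=3.5,fy=3.5,interpolation=2))
E
```

```text
(no output)
```

View pics/a.png

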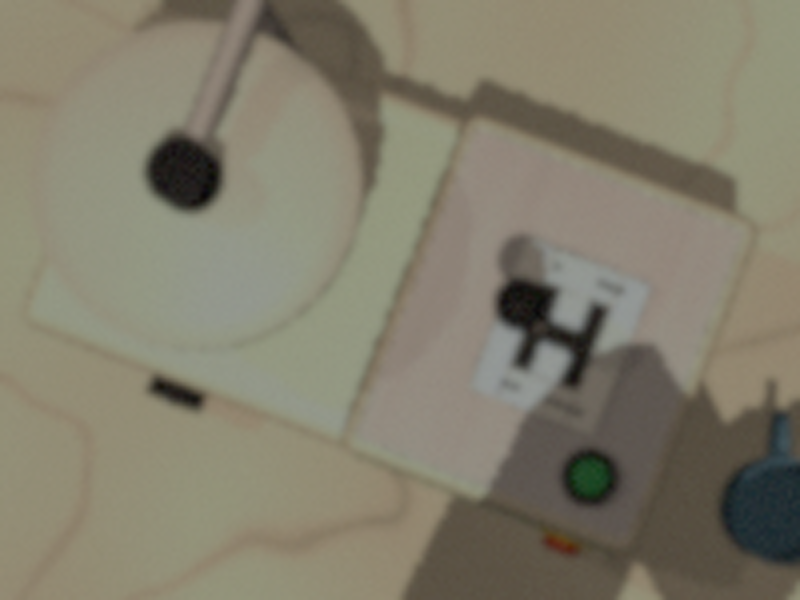

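View pics/b.png

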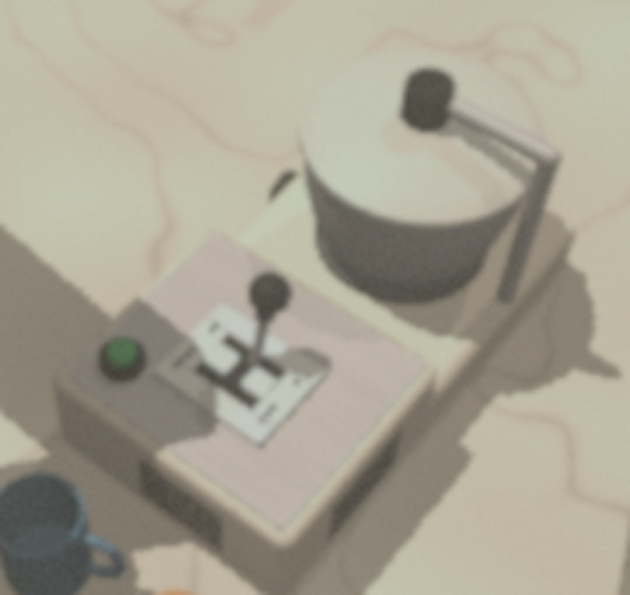

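```bash
cat >> h.py <<'E'
def ray(s,uv):
    K=s['K'];d=np.array([(uv[0]-K[0,2])/K[0,0],-(uv[1]-K[1,2])/K[1,1],-1.])
    if 'hand_eye' in s:
        T=R.from_euler('xyz',s['to'],degrees=True).as_matrix();H=s['hand_eye']
        return s['tp']+T@H[:3,3],T@H[:3,:3]@d
    return s['position'],R.from_euler('xyz',s['attitude'],degrees=True).as_matrix()@d
def onz(s,uv,z):
    p,d=ray(s,uv);return p+d*(z-p[2])/d[2]
def tri(r1,r2):
    A=np.stack([r1[1],-r2[1]],1);t=np.linalg.lstsq(A,r2[0]-r1[0],rcond=None)[0]
    a=r1[0]+t[0]*r1[1];b=r2[0]+t[1]*r2[1];return (a+b)/2,np.linalg.norm(a-b)
def load(f): return dict(np.load('pics/'+f+'.npz'))
E
python3 - <<'E'
from h import *
t=load('top0');s=load('scene0')
T=lambda x,y:(110+(x+.5)/4-.5,90+(y+.5)/4-.5)
S=lambda x,y:(200+(x+.5)/3.5-.5,90+(y+.5)/3.5-.5)
hub=onz(t,T(185,173),.274);but=onz(t,T(590,477),.149)
print('hub',hub,'but',but)
v=but-hub;m=np.array([-.085,-.310]);yaw=np.arctan2(v[1],v[0])-np.arctan2(m[1],m[0]);print(np.linalg.norm(v[:2]),np.linalg.norm(m),np.degrees(yaw))
c=[onz(t,T(*p),.134)[:2] for p in [(535,238),(648,290),(590,430),(475,388)]];print('plate',c,np.mean(c,0))
c=[onz(t,T(*p),.127)[:2] for p in [(480,120),(750,225),(635,548),(348,437)]];print('house',c,np.mean(c,0))
e1=c[0]-c[3];e2=c[1]-c[2];print(np.degrees(np.arctan2(e1[1],e1[0])),np.degrees(np.arctan2(e2[1],e2[0])))
print('knob tri',tri(ray(t,T(524,303)),ray(s,S(270,295))),onz(t,T(524,303),.212))
print('but tri',tri(ray(t,T(590,477)),ray(s,S(122,353))))
o=but[:2]-R.from_euler('z',yaw).as_matrix()[:2,:2]@np.array([-.085,-.055]);print('o',o)
for n,uv,w in [('mug',T(770,505),.095)]:print(n,onz(t,uv,w))
print('jar',onz(t,(329,169),.12),'jug',onz(t,(380,180),.2))
E
```

```text
hub [0.67637153 0.17773205 0.274     ] but [ 0.49094938 -0.07834031  0.149     ]
0.3161556992730982 0.3214420632089086 -20.57503402749634
plate [array([ 0.65837993, -0.03751204]), array([ 0.62299734, -0.1176205 ]), array([ 0.5237846 , -0.07817877]), array([0.5520453 , 0.00288494])] [ 0.58930179 -0.05760659]
house [array([0.74266967, 0.00287495]), array([ 0.67126085, -0.18993059]), array([ 0.44126323, -0.11122231]), array([0.5164991 , 0.09180703])] [ 0.59292321 -0.05161773]
-21.465149116834876 -18.89163502906457
knob tri (array([ 0.60548627, -0.03182174,  0.21289747]), np.float64(0.001212124082606412)) [ 0.60500314 -0.03202357  0.212     ]
but tri (array([ 0.49135492, -0.07829219,  0.1412935 ]), np.float64(0.0010142489329853118))
o [ 0.58985632 -0.05672048]
mug [ 0.47209362 -0.21033664  0.095     ]
jar [ 0.60748498 -0.28278658  0.12      ] jug [ 0.57308811 -0.40485295  0.2       ]
```

The top view shows the hub at about (156,133), the knob at (241,165) and the green button at (257,209). That puts the mixer's yaw near -20.5° and its origin near (0.590, -0.057). I'll raise the tool, align it with the mixer and close the fingers.

```bash
python3 -m inch '[-0.03,0,0,9.1,0,0,0, -0.03,0,0,9.1,0,0,0, -0.03,0,0,9.1,0,0,0, -0.01,0,0,9.1,0,0,0]'
python3 -m inch '[0,0.05,0.008,0,0,0,0, 0,0.05,0.008,0,0,0,0, 0,0.05,0.008,0,0,0,0, 0,0.05,0.008,0,0,0,0, 0,0.05,0.008,0,0,0,0, 0,0.05,0.008,0,0,0,0]'
python3 - <<'E'
from h import *
o=ctrl.get_obs();print(o['joint_pos'],R.from_euler('xyz',o['orientation'],degrees=True).as_matrix().round(3))
E
```

```text
clock: 0.65
tool_pos: [0.1858, -0.6488, 0.5037]
orientation: [136.1, 89.6, 114.6]
force: [-0.9, 0.5, -0.6]
opening: 0.0538
clock: 1.4
tool_pos: [0.3438, -0.383, 0.5028]
orientation: [139.1, 89.4, 117.1]
force: [0.5, 0.1, 0.9]
opening: 0.0007
[-26.34805308   2.50992384  -9.43153746  -0.34693538 -78.51693142
 -85.6138624 ] [[-0.005  0.375  0.927]
 [ 0.009  0.927 -0.375]
 [-1.     0.007 -0.008]]
```

```bash
python3 -m inch '[0,0.049,0.006,0,0,0,0, 0,0.049,0.006,0,0,0,0, 0,0.049,0.006,0,0,0,0, 0,0.049,0.006,0,0,0,0, 0,0.049,0.006,0,0,0,0, 0,0.049,0.006,0,0,0,0, 0,0.049,0.006,0,0,0,0, 0,0.049,0.006,0,0,0,0]'
python3 - <<'E'
from h import *
snap('wrist','w1.png')
a=cv2.imread('pics/w1.png');cv2.imwrite('pics/w1g.png',cv2.resize((255*(a/255.)**.6).astype('uint8'),None,fx=1.5,fy=1.5,interpolation=2))
E
```

```text
clock: 2.4
tool_pos: [0.5383, -0.0246, 0.5054]
orientation: [130.2, 89.4, 108.2]
force: [0.5, -0.9, -0.8]
opening: 0.0004
```

View pics/w1g.png

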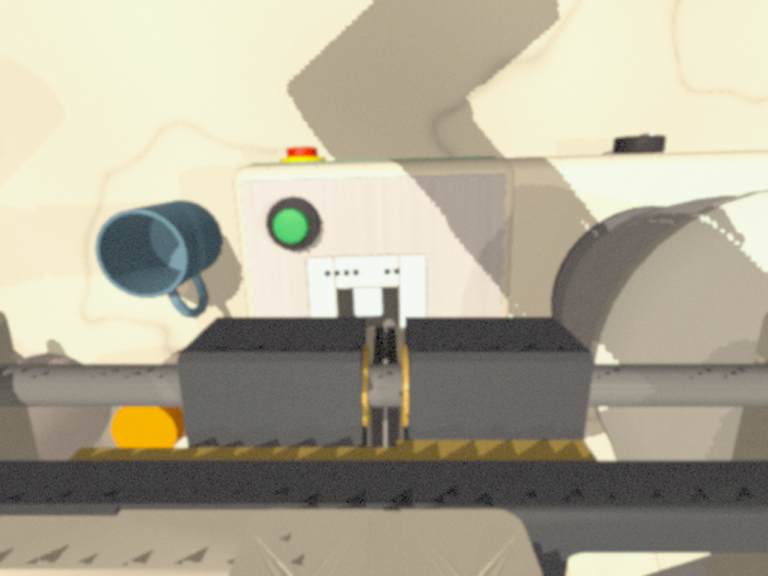

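The wrist image shows the camera's "up" is towards the robot: the button is at (194,151) and the gate pips are above the fingers. I'll move the tool ahead to uncover the gate.

```bash
python3 -m inch '[0,-0.01,0.055,0,0,0,0, 0,-0.01,0.055,0,0,0,0, 0,0,0,0,0,0,0]'
python3 - <<'E'
from h import *
snap('wrist','w2.png')
a=cv2.imread('pics/w2.png');cv2.imwrite('pics/w2g.png',cv2.resize((255*(a/255.)**.6).astype('uint8'),None,fx=1.5,fy=1.5,interpolation=2))
E
```

```text
clock: 2.82
tool_pos: [0.6389, -0.0786, 0.502]
orientation: [137.6, 89.3, 116.0]
force: [-0.7, 0.3, -0.7]
opening: 0.0008
```

View pics/w2g.png

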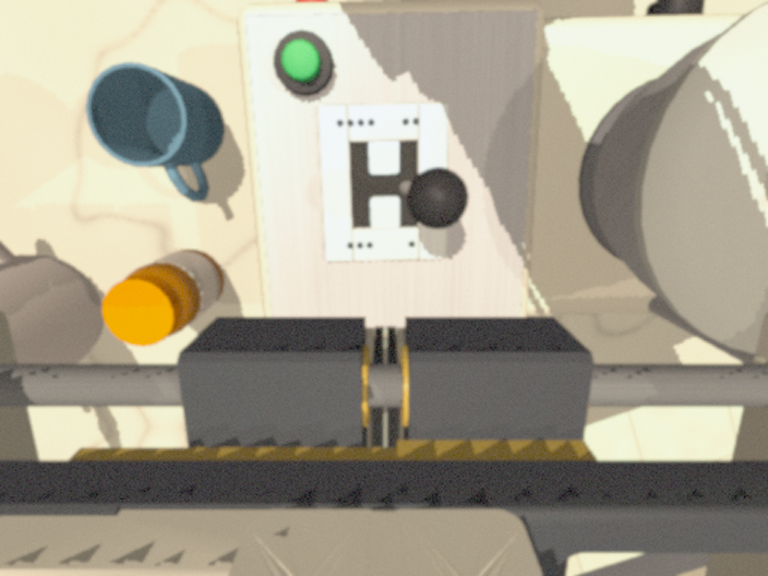

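```bash
python3 - <<'E'
from h import *
w=load('w2');d=w['depth'];H=w['hand_eye'];K=w['K']
np.set_printoptions(linewidth=200,suppress=True)
for v in [205,212,220,228,236,245,255,270,285]:
    r=[]
    for u in [60,125,150,200,235,244,248,252,256,260,264,268,276,330,380]:
        z=d[v,u];c=np.array([(u-K[0,2])/K[0,0]*z,-(v-K[1,2])/K[1,1]*z,-z]);p=H[:3,:3]@c+H[:3,3];r.append('%d,%d,%d'%tuple((p*1000).round()))
    print(v,r)
Z=lambda x,y:((x+.5)/1.5-.5,(y+.5)/1.5-.5)
pl=np.array([onz(w,Z(*p),.134)[:2] for p in [(320,106),(447,103),(446,259),(326,262)]]);print(pl,pl.mean(0))
for a,b in [(3,0),(2,1)]:
    e=pl[a]-pl[b];print(np.degrees(np.arctan2(e[1],e[0])),np.linalg.norm(e))
for a,b in [(1,0),(2,3)]:
    e=pl[a]-pl[b];print(np.degrees(np.arctan2(e[1],e[0]))-90,np.linalg.norm(e))
k=onz(w,Z(438,198),.2135);print('knob',k);b=onz(w,Z(300,61),.149);print('but',b)
for yaw in [-20.5]:
    M=R.from_euler('z',yaw,degrees=True).as_matrix()[:2,:2]
    o2=b[:2]-M@[-.085,-.055];print('o from but',o2)
    for o in (pl.mean(0),o2): print('knob in mixer',M.T@(k[:2]-o))
print(onz(w,Z(401,187),.134)[:2])
E
```

```text
205 ['473,-309,81', '406,-176,58', '500,-178,90', '375,-70,48', '375,-27,48', '376,-16,48', '375,-11,48', '376,-7,48', '374,-2,48', '376,3,48', '377,8,48', '375,13,48', '375,23,48', '376,89,48', '431,174,67']
212 ['470,-308,91', '409,-179,69', '107,-33,-39', '107,-18,-40', '107,-7,-40', '375,-16,57', '376,-12,57', '375,-7,57', '376,-2,57', '375,3,57', '377,8,58', '376,13,57', '107,5,-39', '107,21,-40', '503,206,103']
220 ['470,-311,104', '500,-222,116', '100,-30,-40', '100,-17,-40', '100,-7,-39', '170,-7,-12', '171,-5,-12', '174,-3,-11', '377,-2,68', '174,1,-11', '172,3,-12', '170,5,-12', '101,5,-39', '100,20,-40', '503,208,117']
228 ['471,-314,119', '499,-224,130', '95,-29,-39', '94,-16,-40', '94,-6,-40', '161,-7,-12', '161,-5,-11', '164,-3,-10', '501,-2,131', '164,1,-11', '163,3,-11', '160,5,-12', '94,4,-40', '95,18,-40', '95,31,-39']
236 ['499,-336,145', '90,-33,-39', '90,-27,-39', '90,-15,-39', '90,-6,-39', '97,-4,-36', '161,-5,-7', '153,-3,-11', '502,-2,146', '153,1,-11', '154,3,-11', '98,2,-36', '90,4,-39', '90,17,-39', '91,30,-39']
245 ['98,-55,-33', '89,-33,-37', '90,-27,-37'
[... 569 characters left out ...]
,239', '89,-35,-26', '90,-28,-26', '90,-15,-26', '89,-6,-26', '105,-5,-16', '133,-4,2', '133,-3,2', '502,-2,241', '132,1,2', '132,2,2', '115,3,-10', '89,4,-26', '88,18,-27', '89,31,-26']
[[ 0.5204947  -0.07974257]
 [ 0.55201171  0.00566917]
 [ 0.65929255 -0.03340451]
 [ 0.62699065 -0.12119607]] [ 0.5896974 -0.0571685]
-21.26845430851832 0.11427939542171353
-20.012567156771755 0.1141750045184928
-20.254103361444834 0.09104113217331039
-20.20051227224488 0.09354555778882866
knob [ 0.60373503 -0.03008196  0.2135    ]
but [ 0.49185847 -0.07969309  0.149     ]
o from but [ 0.59073701 -0.05794375]
knob in mixer [0.00366275 0.03028728]
knob in mixer [0.00241748 0.03064936]
[ 0.59499988 -0.04623296]
```

```bash
cat >> h.py <<'E'
YAW=-20.4;O=np.array([.590,-.0575,0])
MX=R.from_euler('z',YAW,degrees=True).as_matrix()
def to(xm,ym,ztip):
    """tool-frame shift & rotvec to bring fingertip to mixer xm,ym,z with tool x down, tool z along mixer x"""
    o=ctrl.get_obs();C=R.from_euler('xyz',o['orientation'],degrees=True).as_matrix()
    G=MX@np.array([[0,0,1],[0,1,0],[-1,0,0]])
    tgt=O+MX@[xm,ym,ztip+.178]
    tip=MX.T@(o['tool_pos']+C[:,0]*.178-O)
    print('clk',o['clock'],'tip now mixer mm',(tip*1000).round(1),'F mixer',(MX.T@o['force']).round(1))
    print('shift mm',(C.T@(tgt-o['tool_pos'])*1000).round(1),'rot',R.from_matrix(C.T@G).as_rotvec(degrees=True).round(2))
E
python3 - <<'E'
from h import *
to(.003,.08,.26); to(.003,.08,.19)
E
```

```text
clk 2.875 tip now mixer mm [ 50.4  -1.  324.8] F mixer [-0.6 -0.2  0.1]
shift mm [ 65.9  81.1 -49.9] rot [-1.13 -0.48 -0.51]
clk 2.875 tip now mixer mm [ 50.4  -1.  324.8] F mixer [-0.6 -0.2  0.1]
shift mm [135.9  80.5 -49.3] rot [-1.13 -0.48 -0.51]
```

```bash
python3 -m inch '[0,0.04,-0.025,-1.1,-0.5,-0.5,0, 0,0.04,-0.025,0,0,0,0, 0.035,0,0,0,0,0,0, 0.03,0,0,0,0,0,0, 0,0,0,0,0,0,0]'
python3 - <<'E'
from h import *
to(.003,.08,.19)
snap('wrist','w3.png')
a=cv2.imread('pics/w3.png');cv2.imwrite('pics/w3g.png',cv2.resize((255*(a/255.)**.6).astype('uint8'),None,fx=1.5,fy=1.5,interpolation=2))
E
```

```text
clock: 3.5
tool_pos: [0.6152, 0.0179, 0.439]
orientation: [39.8, 89.8, 19.4]
force: [-0.2, -0.0, 0.6]
opening: 0.0006
clk 3.5 tip now mixer mm [ -2.3  79.8 261. ] F mixer [-0.2 -0.1  0.6]
shift mm [71.   0.4  5.5] rot [ 0.04  0.15 -0.12]
```

View pics/w3g.png

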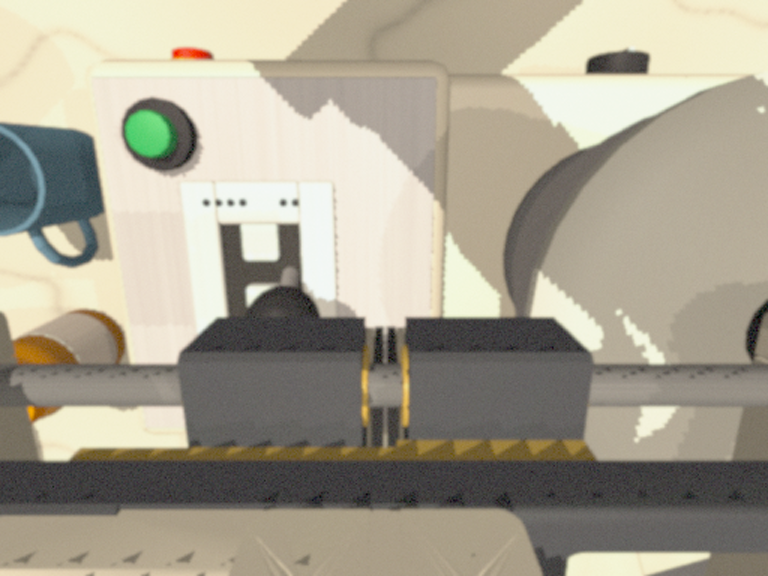

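```bash
python3 -m inch '[0.025,0,0.002,0,0,0,0, 0.025,0,0.002,0,0,0,0, 0.02,0,0.002,0,0,0,0, 0,0,0,0,0,0,0]'
python3 - <<'E'
from h import *
to(.003,.08,.19)
E
```

```text
clock: 4.05
tool_pos: [0.6228, 0.0155, 0.3782]
orientation: [30.6, 89.0, 10.3]
force: [0.4, 0.1, 0.7]
opening: 0.0006
clk 4.05 tip now mixer mm [  7.9  81.5 200.2] F mixer [0.3 0.2 0.7]
shift mm [10.2  0.  -2.4] rot [ 0.06  0.87 -0.51]
```

```bash
python3 -m inch '[0.009,0,-0.003,0,0.8,-0.5,0, 0,0,0,0,0,0,0]'
python3 - <<'E'
from h import *
to(.003,.06,.19)
E
python3 -m inch '[0,-0.005,0,0,0,0,0, 0,-0.005,0,0,0,0,0, 0,-0.004,0,0,0,0,0, 0,0,0,0,0,0,0]'
python3 - <<'E'
from h import *
to(.003,.0,.19)
E
```

```text
clock: 4.3
tool_pos: [0.6204, 0.0167, 0.3719]
orientation: [24.3, 89.8, 3.9]
force: [0.2, -1.1, -0.1]
opening: 0.0003
clk 4.3 tip now mixer mm [  3.3  80.4 193.9] F mixer [ 0.6 -1.  -0.1]
shift mm [  3.9 -20.1   0.3] rot [ 0.06  0.22 -0.1 ]
clock: 4.8
tool_pos: [0.6153, 0.0024, 0.3737]
orientation: [26.2, 89.6, 5.9]
force: [-0.2, 0.1, -0.5]
opening: 0.0004
clk 4.8 tip now mixer mm [  3.9  65.5 195.7] F mixer [-0.2  0.  -0.5]
shift mm [  5.5 -65.    0. ] rot [ 0.06  0.34 -0.17]
```

```bash
python3 -m inch '[0.004,-0.005,0,0,0,0,0, 0,-0.005,0,0,0,0,0, 0,-0.004,0,0,0,0,0, 0,-0.004,0,0,0,0,0, 0,-0.004,0,0,0,0,0]'
python3 - <<'E'
from h import *
to(.003,.0,.19)
E
python3 -m inch '[0.001,-0.005,0,0,0,0,0, 0.001,-0.005,0,0,0,0,0, 0.001,-0.005,0,0,0,0,0]'
python3 - <<'E'
from h import *
to(.003,.0,.19)
snap('scene','s4.png')
a=cv2.imread('pics/s4.png')[90:260,200:380];cv2.imwrite('pics/s4g.png',cv2.resize((255*(a/255.)**.6).astype('uint8'),None,fx=3.5,fy=3.5,interpolation=2))
snap('wrist','w4.png')
E
```

```text
clock: 5.42
tool_pos: [0.6086, -0.018, 0.3714]
orientation: [33.5, 89.3, 13.2]
force: [0.1, 3.7, 3.4]
opening: 0.0004
clk 5.425 tip now mixer mm [  5.6  44.8 193.4] F mixer [-1.2  3.5  3.4]
shift mm [  3.1 -43.6  -0.9] rot [ 0.15  0.62 -0.41]
clock: 5.8
tool_pos: [0.6032, -0.0331, 0.3682]
orientation: [32.5, 89.2, 12.2]
force: [1.2, 2.3, 2.9]
opening: 0.0005
clk 5.8 tip now mixer mm [  5.9  28.7 190.3] F mixer [0.3 2.6 2.9]
shift mm [  0.  -27.4  -1. ] rot [ 0.15  0.64 -0.41]
```

View pics/s4g.png

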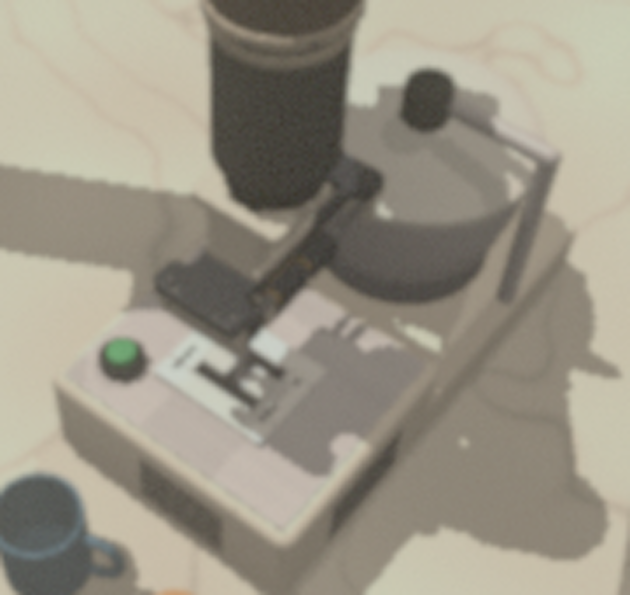

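View pics/w4.png

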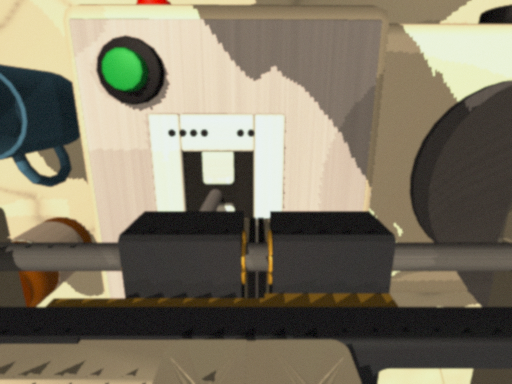

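The wrist view shows the rod at (208,203), now in the cross channel between the two legs. The force is about 3 N, so I'll keep pushing right.

```bash
python3 -m inch '[0,-0.005,-0.001,0,0.6,-0.4,0, 0,-0.005,0,0,0,0,0, 0,-0.005,0,0,0,0,0, 0,-0.005,0,0,0,0,0]'
python3 - <<'E'
from h import *
to(.003,.0,.19)
E
python3 -m inch '[0,-0.005,0,0,0,0,0, 0,-0.003,0,0,0,0,0, 0,-0.003,0,0,0,0,0]'
python3 - <<'E'
from h import *
to(.003,.0,.19)
E
```

```text
clock: 6.4
tool_pos: [0.5951, -0.0528, 0.3676]
orientation: [-113.3, 89.9, -133.5]
force: [2.3, 1.9, 0.8]
opening: 0.0004
clk 6.4 tip now mixer mm [  3.1   6.  189.6] F mixer [1.5 2.5 0.8]
shift mm [-0.4 -6.2 -0.1] rot [ 0.15 -0.02  0.05]
clock: 6.78
tool_pos: [0.5914, -0.0629, 0.3668]
orientation: [89.6, 89.9, 69.3]
force: [4.7, 9.2, -1.9]
opening: 0.0005
clk 6.775 tip now mixer mm [  3.1  -4.1 188.8] F mixer [ 1.2 10.3 -1.9]
shift mm [-1.2  4.6 -0.1] rot [ 0.12  0.   -0.13]
```

```bash
python3 -m inch '[0,0.012,0,0,0,0,0, 0,0.01,-0.01,0,0,0,0, 0,0,-0.025,0,0,0,0, 0,0,-0.025,0,0,0,0, 0,-0.02,0,0,0,0,0, 0,-0.025,0,0,0,0,0, 0,0,0,0,0,0,0]'
python3 - <<'E'
from h import *
to(-.045,-.032,.19)
snap('top','t5.png');snap('wrist','w5.png');s=snap('scene','s5.png')
a=cv2.imread('pics/s5.png')[90:260,200:380];b=cv2.imread('pics/w5.png')
o=np.hstack([cv2.resize(a,(392,370)),cv2.resize(b,(400,370))])
cv2.imwrite('pics/c5.png',(255*(o/255.)**.6).astype('uint8'))
E
```

```text
clock: 7.65
tool_pos: [0.5207, -0.0629, 0.3647]
orientation: [-145.7, 89.3, -165.9]
force: [0.7, 0.2, 0.5]
opening: 0.0004
clk 7.65 tip now mixer mm [-64.7 -30.4 186.7] F mixer [0.6 0.4 0.5]
shift mm [-3.4 -2.8 18. ] rot [ 0.16 -0.54  0.37]
```

View pics/c5.png

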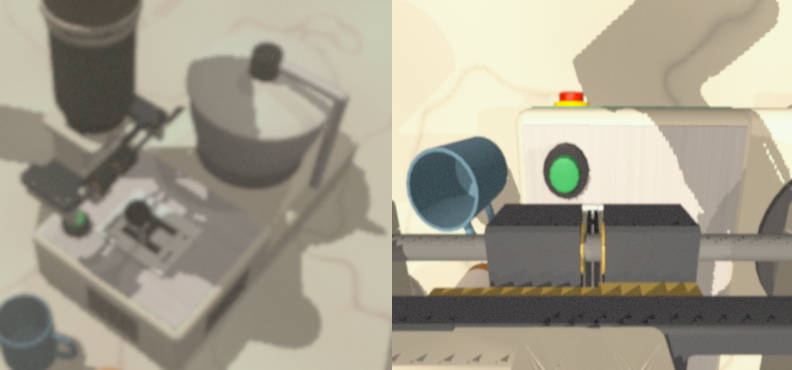

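The scene view shows the knob at the right of the gate, with the fingers on its near side. Now I'll push it forward.

```bash
python3 -m inch '[-0.003,-0.002,0.008,0,-0.5,0.4,0, 0,0,0.008,0,0,0,0, 0,0,0.007,0,0,0,0, 0,0,0.005,0,0,0,0, 0,0,0.005,0,0,0,0]'
python3 - <<'E'
from h import *
to(.015,-.032,.19)
E
python3 -m inch '[0,0,0.005,0,0,0,0, 0,0,0.005,0,0,0,0, 0,0,0.005,0,0,0,0, 0,0,0.005,0,0,0,0]'
python3 - <<'E'
from h import *
to(.015,-.032,.19)
E
```

```text
clock: 8.43
tool_pos: [0.5552, -0.0751, 0.3674]
orientation: [90.2, 89.9, 70.1]
force: [-0.8, 0.3, -0.3]
opening: 0.0005
clk 8.425 tip now mixer mm [-26.5 -28.5 189.4] F mixer [-0.8  0.  -0.3]
shift mm [-0.6 -3.6 41.5] rot [ 0.27 -0.   -0.05]
clock: 8.93
tool_pos: [0.5742, -0.0824, 0.367]
orientation: [-179.1, 89.8, 160.8]
force: [-2.4, 0.7, 0.8]
opening: 0.0005
clk 8.925 tip now mixer mm [ -6.7 -28.9 189. ] F mixer [-2.5 -0.1  0.8]
shift mm [-1.1 -3.3 21.1] rot [ 0.26 -0.17  0.  ]
```

```bash
python3 -m inch '[0,-0.001,0.005,0,0,0,0, 0,-0.001,0.005,0,0,0,0, 0,0,0.005,0,0,0,0, 0,0,0.004,0,0,0,0]'
python3 - <<'E'
from h import *
to(.015,-.032,.19)
E
python3 -m inch '[0,0,0.003,0,0,0,0, 0,0,0.003,0,0,0,0]'
python3 - <<'E'
from h import *
to(.015,-.032,.19)
E
```

```text
clock: 9.43
tool_pos: [0.5923, -0.0909, 0.3658]
orientation: [173.6, 89.7, 153.5]
force: [-2.5, 2.1, -1.2]
opening: 0.0005
clk 9.425 tip now mixer mm [ 12.9 -30.4 187.8] F mixer [-3.1  1.1 -1.2]
shift mm [-2.2 -1.5  1.2] rot [ 0.25 -0.28 -0.03]
clock: 9.68
tool_pos: [0.5981, -0.0931, 0.3653]
orientation: [177.2, 89.7, 157.0]
force: [-3.2, 1.7, -2.5]
opening: 0.0006
clk 9.675 tip now mixer mm [ 19.  -30.5 187.3] F mixer [-3.6  0.5 -2.5]
shift mm [-2.7 -1.5 -5.1] rot [ 0.24 -0.34 -0.02]
```

```bash
python3 -m inch '[-0.002,0,0.003,0,0,0,0, 0,0,0.003,0,0,0,0]'
python3 - <<'E'
from h import *
to(.015,-.032,.19)
E
python3 -m inch '[0,0,0.003,0,0,0,0]'
python3 - <<'E'
from h import *
to(.015,-.032,.19)
E
```

```text
clock: 9.93
tool_pos: [0.6029, -0.0952, 0.3662]
orientation: [-175.1, 89.4, 164.7]
force: [-5.3, 3.0, -0.7]
opening: 0.0003
clk 9.925 tip now mixer mm [ 23.4 -31.  188.2] F mixer [-6.   1.  -0.7]
shift mm [ -1.7  -1.1 -10.3] rot [ 0.22 -0.58  0.05]
clock: 10.05
tool_pos: [0.6051, -0.0963, 0.3658]
orientation: [-172.8, 89.3, 167.0]
force: [-6.6, 4.3, -1.0]
opening: 0.0002
clk 10.05 tip now mixer mm [ 25.4 -31.4 187.8] F mixer [-7.7  1.8 -1. ]
shift mm [ -2.1  -0.9 -12.7] rot [ 0.2  -0.73  0.09]
```

```bash
python3 -m inch '[0,0,0.003,0,0,0,0, 0,0,0.003,0,0,0,0]'
python3 - <<'E'
from h import *
to(.015,-.032,.19)
E
python3 -m inch '[0,0,0.004,0,0,0,0]'
python3 - <<'E'
from h import *
to(.015,-.032,.19)
E
```

```text
clock: 10.3
tool_pos: [0.6089, -0.0981, 0.365]
orientation: [-171.4, 88.9, 168.4]
force: [-8.8, 5.2, 0.7]
opening: 0.0004
clk 10.3 tip now mixer mm [ 28.5 -32.  187. ] F mixer [-10.1   1.8   0.7]
shift mm [ -2.7  -0.5 -16.9] rot [ 0.19 -1.09  0.17]
clock: 10.42
tool_pos: [0.6115, -0.0992, 0.3645]
orientation: [-171.3, 88.7, 168.5]
force: [-9.9, 5.1, 0.8]
opening: 0.0001
clk 10.425 tip now mixer mm [ 30.6 -32.2 186.6] F mixer [-11.    1.3   0.8]
shift mm [ -3.   -0.3 -19.7] rot [ 0.18 -1.31  0.2 ]
```

```bash
python3 - <<'E'
from h import *
snap('top','t6.png');snap('wrist','w6.png');s=snap('scene','s6.png')
a=cv2.imread('pics/s6.png')[110:230,210:340];b=cv2.imread('pics/t6.png')[110:230,170:310]
o=np.hstack([cv2.resize(a,(400,370),interpolation=2),cv2.resize(b,(400,370),interpolation=2)])
cv2.imwrite('pics/c6.png',(255*(o/255.)**.6).astype('uint8'))
E
```

```text
(no output)
```

View pics/c6.png

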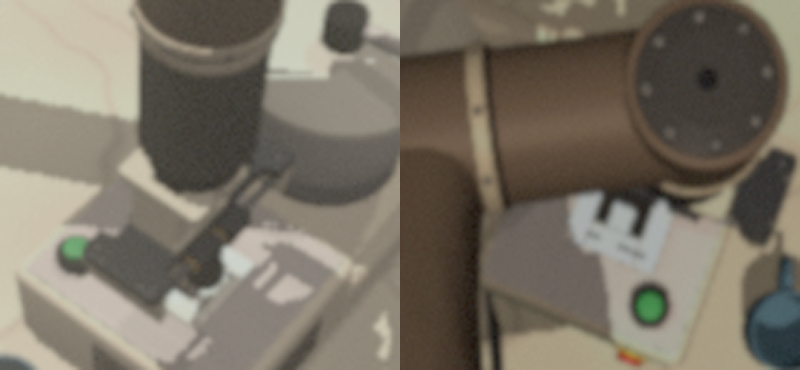

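View pics/w6.png

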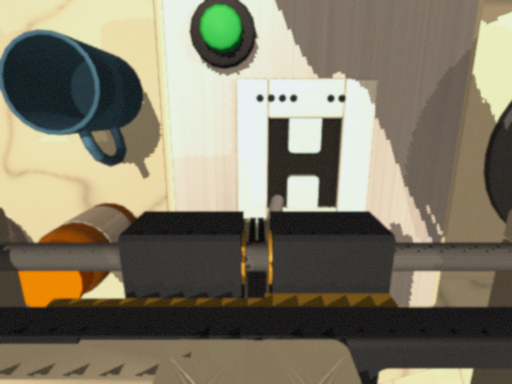

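```bash
python3 - <<'E'
from h import *
s=load('s6')
p=onz(s,(210+207*130/400,110+268*120/370),.2085);print((MX.T@(p-O)*1000).round(1))
p=onz(load('scene0'),(200+270/3.5,90+295/3.5),.2135);print((MX.T@(p-O)*1000).round(1))
a=s['color'][165:225,240:320,::-1];a=cv2.resize(a,None,fx=8,fy=8,interpolation=2);cv2.imwrite('pics/k6.png',(255*(a/255.)**.6).astype('uint8'))
to(0.03,-.032,.19)
E
```

```text
[ 53.1 -28.7 208.5]
[  7.8  29.2 213.5]
clk 10.575 tip now mixer mm [ 30.5 -32.2 186.5] F mixer [-11.3   2.5   1.9]
shift mm [-3.4 -0.4 -4.7] rot [ 0.18 -1.32  0.21]
```

View pics/k6.png

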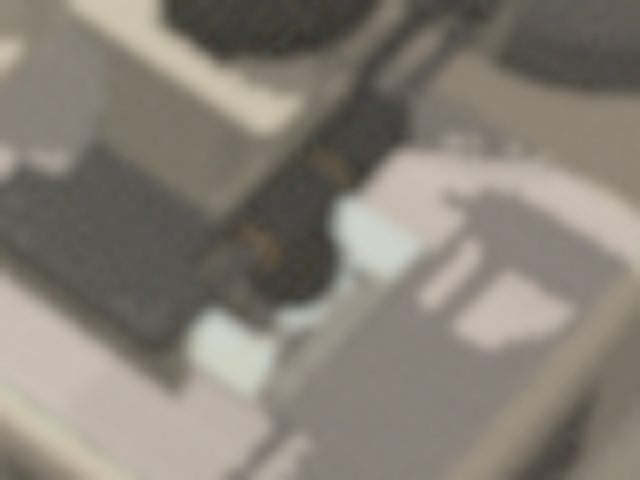

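```bash
python3 -m inch '[-0.003,0,0.006,0,0,0,0, 0,0,0.006,0,0,0,0]'
python3 - <<'E'
from h import *
to(0.03,-.032,.19)
E
```

```text
clock: 10.82
tool_pos: [0.6182, -0.1019, 0.3635]
orientation: [-172.4, 87.7, 167.3]
force: [-11.5, 7.2, 4.3]
opening: 0.0008
clk 10.825 tip now mixer mm [ 34.9 -32.7 185.7] F mixer [-13.3   2.8   4.3]
shift mm [ -4.   -0.2 -12. ] rot [ 0.12 -2.24  0.3 ]
```

```bash
python3 -m inch '[0,0,-0.02,0,-1,0,0, 0,0,-0.02,0,-1,0,0, 0,0,-0.02,0,0,0,0, 0,0,0,0,0,0,0]'
python3 - <<'E'
from h import *
to(0.0,-.032,.30)
snap('top','t7.png');s=snap('scene','s7.png')
a=s['color'][165:225,240:320,::-1];a=cv2.resize(a,None,fx=8,fy=8,interpolation=2);cv2.imwrite('pics/k7.png',(255*(a/255.)**.6).astype('uint8'))
E
```

```text
clock: 11.32
tool_pos: [0.5632, -0.0813, 0.3678]
orientation: [-44.1, 89.6, -64.3]
force: [0.0, -0.2, 0.6]
opening: 0.0003
clk 11.325 tip now mixer mm [-15.9 -32.5 189.8] F mixer [ 0.1 -0.2  0.6]
shift mm [-110.1   -0.9   17.3] rot [0.21 0.28 0.27]
```

View pics/k7.png

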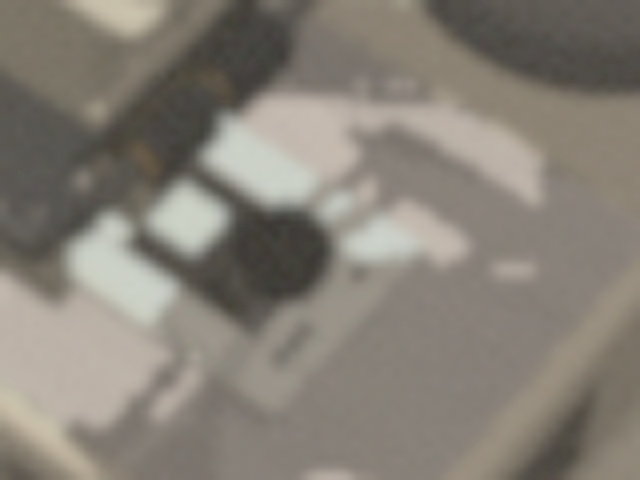

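```bash
python3 - <<'E'
from h import *
s=load('s7')
for z in(.2085,): print((MX.T@(onz(s,(240+283.5/8-.5,165+253.5/8-.5),z)-O)*1000).round(1))
E
python3 -m inch '[-0.04,0,0,0,0,0,0, -0.045,0,0,0,0,0,0, -0.045,0,0.01,0,0,0,0, 0,0.01,0.05,0,0,0,0, 0,0.01,0.05,0,0,0,0, 0,0,0,0,0,0,0]'
python3 - <<'E'
from h import *
to(.085,-.0,.32)
snap('wrist','w8.png')
a=cv2.imread('pics/w8.png');cv2.imwrite('pics/w8g.png',cv2.resize((255*(a/255.)**.6).astype('uint8'),None,fx=1.5,fy=1.5,interpolation=2))
E
```

```text
[ 46.7 -30.8 208.5]
clock: 12.18
tool_pos: [0.6819, -0.103, 0.5043]
orientation: [-23.8, 89.3, -44.1]
force: [-0.4, 0.4, -1.5]
opening: 0.0005
clk 12.175 tip now mixer mm [104.1 -11.5 326.3] F mixer [-0.5  0.2 -1.5]
shift mm [  6.   10.7 -17. ] rot [0.13 0.68 0.3 ]
```

View pics/w8g.png

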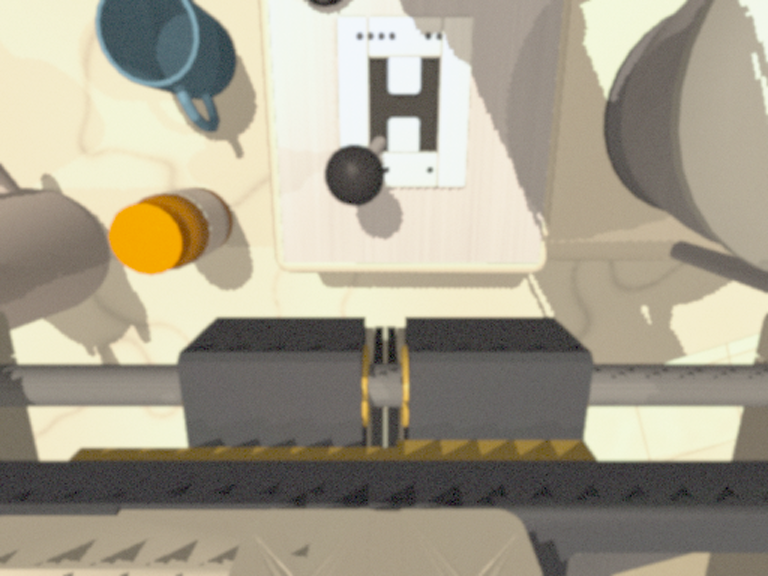

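```bash
python3 - <<'E'
from h import *
w=load('w8');Z=lambda x,y:((x+.5)/1.5-.5,(y+.5)/1.5-.5)
w2=load('w2')
print((MX.T@(onz(w,Z(355,175),.2099)-O)*1000).round(1))
pl=np.array([onz(w,Z(*p),.134) for p in [(337,16),(474,15),(466,188)]]);print((MX.T@(pl-O).T).T.round(4))
# channel ends at rod
print([(MX.T@(onz(w,Z(*p),.134)-O)*1000).round(1) for p in [(379,141),(378,57),(430,153),(430,59)]])
E
```

```text
[ 44.6 -30.7 209.9]
[[-0.0578 -0.0466  0.134 ]
 [-0.0585  0.0469  0.134 ]
 [ 0.0575  0.0473  0.134 ]]
[array([ 23.9, -18. , 134. ]), array([-32.3, -18.6, 134. ]), array([ 32.3,  19.5, 134. ]), array([-31. ,  17.7, 134. ])]
```

Knob measured at x = 44.6 mm, y = -31 mm in the mixer's frame, so the lever is fully home in third. Next is the button.

```bash
python3 -m inch '[0,-0.01,-0.048,0,0.5,0.3,0, 0,-0.01,-0.048,0,0,0,0, 0,-0.012,-0.048,0,0,0,0, 0,-0.012,-0.044,0,0,0,0, 0,0,0,0,0,0,0]'
python3 - <<'E'
from h import *
to(-.085,-.055,.2)
E
```

```text
clock: 12.85
tool_pos: [0.4827, -0.0798, 0.5032]
orientation: [0.3, 89.7, -20.0]
force: [1.7, 0.7, -0.1]
opening: 0.0003
clk 12.85 tip now mixer mm [-91.9 -58.3 325.3] F mixer [ 1.3  1.3 -0.1]
shift mm [125.3   3.3   7.1] rot [ 0.08  0.28 -0.  ]
```

```bash
python3 -m inch '[0.04,0.003,0.007,0,0.3,0,0, 0.04,0,0,0,0,0,0, 0.04,0,0,0,0,0,0, 0,0,0,0,0,0,0]'
python3 - <<'E'
from h import *
to(-.085,-.055,.16)
E
```

```text
clock: 13.35
tool_pos: [0.4909, -0.0801, 0.3841]
orientation: [24.1, 89.5, 3.9]
force: [0.1, 0.4, 0.8]
opening: 0.0004
clk 13.35 tip now mixer mm [-83.6 -55.1 206.1] F mixer [-0.1  0.4  0.8]
shift mm [46.1  0.5 -0.4] rot [ 0.14  0.46 -0.2 ]
```

```bash
python3 -m inch '[0.02,0,-0.001,0,0.4,-0.2,0, 0.02,0,0,0,0,0,0, 0.01,0,0,0,0,0,0, 0,0,0,0,0,0,0]'
python3 - <<'E'
from h import *
to(-.085,-.055,.15)
E
```

```text
clock: 13.85
tool_pos: [0.4939, -0.0799, 0.3401]
orientation: [13.4, 89.4, -6.8]
force: [0.9, 0.1, -0.1]
opening: 0.0003
clk 13.85 tip now mixer mm [-80.5 -54.  162.1] F mixer [ 0.8  0.4 -0.1]
shift mm [12.1 -0.6 -2.8] rot [ 0.23  0.58 -0.14]
```

```bash
python3 -m inch '[0.009,-0.001,-0.004,0,0.6,0,0, 0.004,0,-0.002,0,0,0,0]'
python3 - <<'E'
from h import *
to(-.085,-.055,.143)
E
python3 -m inch '[0.004,0,0,0,0,0,0]'
python3 - <<'E'
from h import *
to(-.085,-.055,.143)
E
```

```text
clock: 14.1
tool_pos: [0.4884, -0.0786, 0.3284]
orientation: [63.8, 89.8, 43.7]
force: [-0.6, -0.5, 0.8]
opening: 0.0002
clk 14.1 tip now mixer mm [-87.5 -54.5 150.4] F mixer [-0.4 -0.6  0.8]
shift mm [7.4 0.2 2.8] rot [ 0.24  0.11 -0.22]
clock: 14.22
tool_pos: [0.4884, -0.0786, 0.3246]
orientation: [59.2, 89.7, 39.1]
force: [-0.3, 0.4, 3.2]
opening: 0.0002
clk 14.225 tip now mixer mm [-87.5 -54.5 146.6] F mixer [-0.4  0.2  3.2]
shift mm [3.6 0.2 2.9] rot [ 0.25  0.14 -0.23]
```

```bash
python3 -m inch '[0.004,0,0,0,0,0,0, 0.003,0,0,0,0,0,0]'
python3 - <<'E'
from h import *
to(-.085,-.055,.143)
E
python3 -m inch '[0.003,0,0,0,0,0,0]'
python3 - <<'E'
from h import *
to(-.085,-.055,.143)
snap('wrist','w9.png')
E
```

```text
clock: 14.48
tool_pos: [0.4885, -0.0786, 0.3206]
orientation: [41.2, 89.7, 21.1]
force: [-18.1, 8.3, 46.1]
opening: 0.0006
clk 14.475 tip now mixer mm [-87.1 -54.5 142.6] F mixer [-19.8   1.5  46.1]
shift mm [-0.4  0.1  2.8] rot [ 0.34  0.22 -0.19]
clock: 14.6
tool_pos: [0.4883, -0.0785, 0.3208]
orientation: [32.6, 89.7, 12.6]
force: [-15.9, 7.2, 38.8]
opening: 0.0003
clk 14.6 tip now mixer mm [-87.1 -54.5 142.8] F mixer [-17.4   1.2  38.8]
shift mm [-0.2  0.1  3. ] rot [ 0.41  0.28 -0.18]
```

View pics/w9.png

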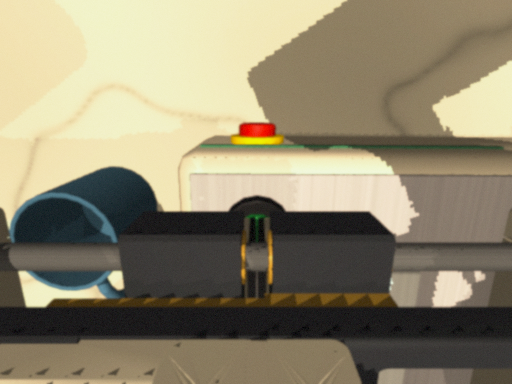

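The button bottomed out: the tip stopped at z = 142.7 mm as the force jumped. Releasing and rising.

```bash
python3 -m inch '[-0.008,0,0,0,0,0,0, -0.02,0,0,0,0,0,0, -0.04,0,0,0,0,0,0, -0.045,0,0,0,0,0,0, -0.045,0,0.04,0,0,0,0, 0,0.02,0.05,0,0,0,0, 0,0.01,0.05,0,0,0,0, 0,0,0.045,0,0,0,0, 0,0,0,0,0,0,0]'
python3 - <<'E'
from h import *
to(.08,-.02,.3)
snap('wrist','w10.png')
a=cv2.imread('pics/w10.png');cv2.imwrite('pics/w10g.png',cv2.resize((255*(a/255.)**.6).astype('uint8'),None,fx=1.5,fy=1.5,interpolation=2))
E
```

```text
clock: 15.78
tool_pos: [0.6766, -0.1145, 0.485]
orientation: [30.8, 89.5, 10.9]
force: [-1.3, 1.1, -0.8]
opening: 0.0004
clk 15.775 tip now mixer mm [102.5 -22.4 307. ] F mixer [-1.6  0.6 -0.8]
shift mm [  6.9   3.4 -21.1] rot [ 0.5   0.47 -0.28]
```

View pics/w10g.png

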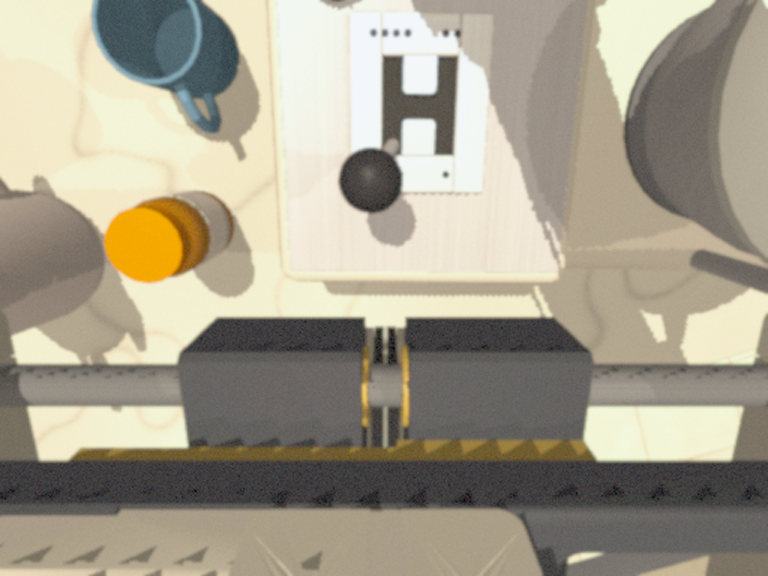

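```bash
python3 - <<'E'
from h import *
w=load('w10');Z=lambda x,y:((x+.5)/1.5-.5,(y+.5)/1.5-.5)
print((MX.T@(onz(w,Z(371,180),.2099)-O)*1000).round(1))
snap('scene','s11.png')
o=[]
for f in('scene0','s11'):
    a=load(f)['color'];m=cv2.inRange(cv2.cvtColor(a,cv2.COLOR_RGB2HSV),(45,80,20),(85,255,255))[170:210,215:250];ys,xs=np.nonzero(m);print(f,len(xs),xs.mean()+215,ys.mean()+170)
    o.append(cv2.resize(a[165:265,205:275,::-1],(350,500),interpolation=2))
cv2.imwrite('pics/c11.png',(255*(np.hstack(o)/255.)**.6).astype('uint8'))
E
```

```text
[ 44.5 -30.9 209.9]
scene0 57 234.40350877192984 190.42105263157896
s11 58 234.10344827586206 190.39655172413794
```

View pics/c11.png

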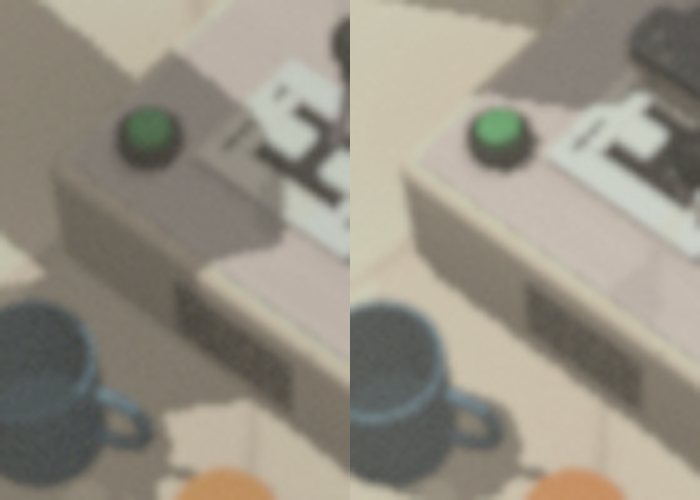

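The button is back up at the same pixel as at the start, (234,190). The mug and jar haven't moved, and the lever is home. Handing in.

```bash
python3 -c "
from plant import ctrl;print(ctrl.close_job())"
```

```text
the job is handed in; nothing more can be done
None
```

The mixer is in third gear and the start button has been pressed and let up. I handed the job in at about 16 s on the robot's clock.

- **Lever:** It was already standing at the cross channel, in the left-hand position. I pushed it across to the right and then forward with closed fingers, without gripping it. The highest force read was about 10 N against the right-hand stop and about 14 N going forward.
- **Lever check:** The wrist camera put the knob at x = 44.6 mm, y = -31 mm before the button press, and 44.5, -31 after it. Fully home is 44, -32. The scene camera read 46.7 mm, which fits its own offset of a few millimetres. Near the forward end the force rose slowly, with no sharp stop to feel, so I relied on the camera measurement.
- **Start button:** The fingertip went down to z = 142.7 mm, about 6 mm below the button's top, which is its full travel. I pressed harder than needed: the readings reached 46 N down and 20 N sideways, through the fingertips only. Afterwards the button showed at the same place in the picture as at the start, so it came back up.
- **Mug, jar and jug:** The mug and jar were unmoved in the before-and-after pictures. I did not compare the jug closely, but the arm stayed well clear of it. At hand-in the robot was touching nothing.

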